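Index the spice carousel to its next stop and load the empty pocket

TASK

Turn the spice carousel on to its next stop: pull its red sprung index pin up, turn the table counter-clockwise (seen from above), and let the pin drop fully home into the next hole, feeling for it and never forcing the pin against the rail. With the carousel locked there, stand the loose spice jar upright in the empty yellow pocket and let go, leaving the tin, the timer and the burner cap where they are.

Things in the scene. Friction and masses are not known exactly. Their poses are not given: they have to be found in the camera images.
- index_rail: Fixed flat steel track under the turntable on which the index pin slides. Origin on the carousel's vertical turning axis, at worktop level; z up. Carousel foot 250 mm across; aluminium turntable 268 mm across, its top 44 mm above the worktop. The pin is parked in an 18 mm slot of the track (a few mm of play). The force on the track, pin spring included, must stay under 30 N.
- turntable (a joint): Turntable angle, rad, counter-clockwise from above positive: 0 +- 0.03 parked, end stop 1.45. Turns with light friction (1 to 4 N at the pin), stays where left. The next hole (12 mm long for the 10 mm pin, which has only a small chamfer) is in an index block hidden under the table, clamped anywhere from 0.69 to 1.23 rad, different each time; the rest of the track is flat.
- index_pin (a joint): Lift of the index pin in m: 0 home in a hole, 0.009 with its nose on the track, at most 0.016 pulled right up. A spring pushes it down with 6 N at 0 rising to 10 N at 0.016. The pin is carried by the turntable, so its knob is also the handle to turn the table by.
- knob (a point): Middle of the red round knob of the index pin, on its upright axis, 110 mm from the turning axis, 75 mm above the worktop with the pin home; moves with pin and table. The knob is 26 mm across, 27 mm tall (62 to 89 mm above the worktop, pin home), over a 20 mm wide, 9 mm high collar on the table.
- pocket (a point): Centre of the floor of the empty yellow ring pocket on the turntable, 44 mm above the worktop, 78 mm from the turning axis, 64 degrees counter-clockwise of the pin. Ring 12 mm high, 48 mm across inside, 56 mm outside. The dish and the other jar in the black pockets are clipped to the table.
- spice_jar: Loose round spice jar with dark cap and orange and red label, 41 mm across, 105 mm tall, 0.11 kg, standing upright on the worktop left of the carousel; origin at the centre of its underside, z up.
- tomato_tin: Tin, 58 mm across, 72 mm tall, a bystander; origin at the centre of its underside.
- timer: White round kitchen timer, 74 mm across, 55 mm tall, a bystander; origin at the centre of its underside.
- burner_cap: Black cast burner cap, 72 mm across, 20 mm tall, a bystander; origin at the centre of its underside.
Things that resemble listed ones, but are neither listed nor needed, are in the scene too. What is shaped like the spice_jar but pink or purple is not meant.

How it is judged:
On the way, in this order (a step that is already met when the one before it is completed fails the run):
1. the index pin is pulled up clear of its slot (value of joint index_pin above 0.0105 m), for 0.1 s.
2. the turntable stands at its next stop with the pin fully home in the hole (value of joint index_pin below 0.002 m and value of joint turntable above 0.5 rad), for 0.3 s.
At the end, for the whole second after the job is handed in: The pin is home (lift under 2 mm) in the next stop's hole (turntable past 0.5 rad), and the spice jar stands released in the empty pocket: its underside within 6 mm sideways of the pocket's centre and within 4 mm of its floor, upright within 0.08 rad, at rest (all of step 2 and horizontal distance between spice_jar and pocket below 0.006 m and z of spice_jar in the frame of pocket below 0.004 m and angle between spice_jar's own z axis and vertical below 0.08 rad and linear speed of spice_jar below 0.02 m/s and velocity of joint turntable below 0.05 rad/s); the robot touches nothing.
It fails at once if the index track is loaded with more than 30 N (contact force between index_rail and anything else above 30 N).
It fails at once if the spice jar is tipped over (angle between spice_jar's own z axis and vertical above 0.7 rad).
It fails at once if the tin, the timer or the burner cap is pushed away (distance of any of tomato_tin, timer, burner_cap from where it was at the start of the episode above 0.03 m).
It also fails if it takes over 64 s, if anything falls off the work surface, if the arm or the gripper's body presses on something with over 40 N, if the wrist force passes 120 N, or if a joint passes its speed limit or range.

ROBOT

A 7-joint arm with a two-finger parallel gripper is mounted at the origin on a cart in front of the work surface, level with it; the furniture and walls round the work are solid. World frame = base frame: x ahead of the robot, y to its left, z up, the work surface at z = 0. Lengths are in m, angles in rad, forces in N, time in s.
With the tool pointing down it reaches from about 0.35 to 0.775 m from the base axis. Payload 3.1 kg.
Tool frame: the origin (TCP) lies at the very end of the fingers, on their centre line; the grasp point (between the pads) lies 19 mm behind it (manip.tcp_to_grasp is the distance from the TCP to the grasp point, in m); z points along the fingers, y is the line along which they close (so a half turn about z gives the same grasp; the last joint's range is limited). The gripper opens to 85 mm and grips with 20 to 120 N. Pads are 22 mm wide; open, the fingers measure 114 mm over their backs; the gripper's body (76 mm by 85 mm) begins 54 mm behind the grasp point. The pads swing forward as they close: fully open they stand 13 mm farther back than shut.
Start: joints at [1.233, 0.311, 0.014, 1.512, -0.004, 1.319, -0.027], TCP at [0.16, -0.526, 0.231] pointing down, gripper open.
Joint ranges: [-2.7, 2.7], [-0.3, 1.91], [-1.27, 1.3], [0.12, 2.57], [-1.44, 4.58], [0.2, 2.03], [-3.05, 3.05]. Speed limits (rad/s): [2.79, 2.79, 3.14, 3.14, 3.14, 3.14, 3.14].

INTERFACE

Orientations are given as [roll, pitch, yaw] about the fixed x, y, z axes, in that order (R = Rz(yaw) Ry(pitch) Rx(roll)).
In Python, from workcell import manip gives the robot as it stands. The module is installed in compiled form; this text tells all that it offers.
- The arm moves only by the shell command python3 -m creep 'ROWS' [FORCE]. ROWS is JSON, a list of rows, each a list of 3 entries, a list of its own where there are three numbers: the turn, a rotation vector about the tool's x, y, z in degrees, then the shift along the tool's x, y, z in mm, then the finger opening in mm, from 0 to 85.4. A call has 1 to 10 rows; each row shifts and turns the commanded pose from where the row before left it, along the tool's axes as they then stand; what a row does not reach is not made up. A row lasts 1/12 s, in which the tool goes at most 41.7 mm and 7.16 degrees, less where a joint would pass 70% of its speed; a pose out of reach is approached as far as the arm can. A call with a gripper value outside its range is refused whole. The fingers move at their own pace and stop on an object; FORCE is the grip in N (left out, the last holds). Time passes only in rows, so rows that do not move let the fingers close. It gives the time, the measured TCP pose, the force, the opening and the grip force at its end, in the units of the state.
- manip.state(): the state, without advancing time (a new reading comes with each control period).
- manip.grab_frame(name): name is "scene" or "top"; returns the picture (420x560x3 uint8, blue, green, red); there is no depth.
- manip.camera_params(name): a dict with "camera_matrix" (3x3 intrinsics, pixels), "view" (4x4, takes a point from world to camera coordinates). Camera axes: x right, y down, z forward; pixel columns grow to the right and rows downward; lengths in m; the calibration is good to about 2 mm. A picture is of the moment at which its call begins. camera_params takes no time and is no camera call.
- manip.finish_job(): hands the job in; it is judged then, once.
The state is a dict: "time": time; "joints": joint angles; "joint_velocities": joint speeds; "effort": joint torques, N m; "tcp_pos": TCP position; "ee_rot": TCP orientation; "contact_force": force on the tool from outside, world axes, zero at the start; "wrist_torque": the same for the moment, N m; "opening": finger opening in m; "grip_force": force on a finger pad.
Only numpy, scipy, OpenCV 4.12 (cv2) and the standard library are available. Lean on these libraries where they do the work, as an engineer would, in place of code of your own. Each camera call takes 0.05 s, during which the arm holds its last target. There are 200 camera calls.

## Working session

There is one attempt and no reset: what is moved stays moved. The work goes in short steps, Python scripts to look and compute and a shell command to move; the robot and the scene stay as the last step left them, time stands still between calls to the robot, and variables do not carry over. Pictures are saved under pics/ and viewed, at most 10 in all, crops included, and the job is handed in when it is done.

```bash
mkdir -p pics; python3 - <<'E'
from workcell import manip
import cv2, numpy as np
a=manip.grab_frame("scene");b=manip.grab_frame("top")
cv2.imwrite("pics/scene0.png",a);cv2.imwrite("pics/top0.png",b)
np.set_printoptions(precision=4,suppress=True)
for n in("scene","top"):
    p=manip.camera_params(n);print(np.array(p["camera_matrix"]),np.array(p["view"]))
print(manip.state(), manip.tcp_to_grasp)
E
```

```text
[[452.4212   0.     275.5944]
 [  0.     452.4212 218.5919]
 [  0.       0.       1.    ]] [[-0.6776 -0.7352 -0.0174  0.3207]
 [-0.5249  0.5001 -0.6888  0.345 ]
 [ 0.5151 -0.4576 -0.7247  0.9212]
 [ 0.      0.      0.      1.    ]]
[[414.0086   0.     277.3764]
 [  0.     414.0086 204.6047]
 [  0.       0.       1.    ]] [[-0.0174 -0.9998 -0.0039 -0.0532]
 [-0.995   0.0177 -0.0981  0.5383]
 [ 0.0981  0.0022 -0.9952  1.0904]
 [ 0.      0.      0.      1.    ]]
{'time': 0.1, 'joints': array([ 1.2333,  0.3117,  0.014 ,  1.5129, -0.0044,  1.3192, -0.0272]), 'joint_velocities': array([ 0.0001, -0.0027, -0.0003, -0.003 ,  0.0006,  0.0005, -0.0021]), 'effort': array([  0.0005, -38.0854,   0.1466, -23.1244,   0.0124,   0.0081,
        -0.    ]), 'tcp_pos': array([ 0.1601, -0.5255,  0.2303]), 'ee_rot': array([-3.1394,  0.0001,  0.2959]), 'contact_force': array([ 0.715 , -0.0509,  0.828 ]), 'wrist_torque': array([ 0.0187, -0.0289, -0.0044]), 'grip_force': 0.0, 'opening': 0.08546638002423378} 0.0187
```

View pics/scene0.png

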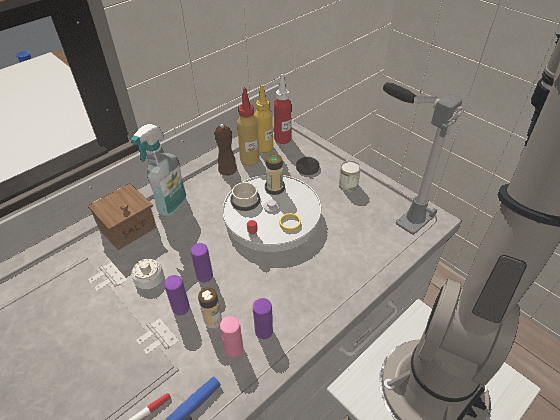

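View pics/top0.png

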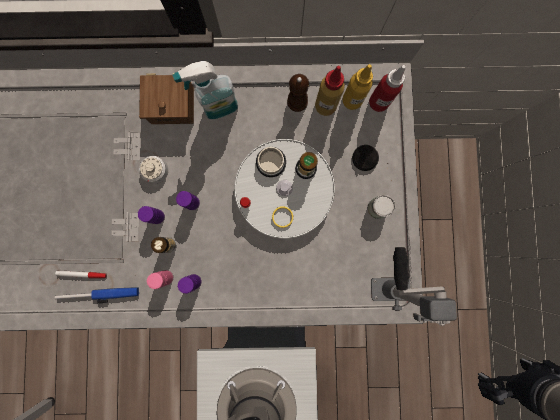

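The scene shows the carousel at about (272,210), its red knob at (252,227) and its yellow ring at (290,222).

What could be taken for the loose jar, in top-image pixels:
- Purple cylinders at (188,201), (151,215) and (189,284).
- Pink cylinder at (160,280).
- A similar jar clipped in a black pocket at (307,163).
- Dark cap with an orange/red label at (161,244), which is (209,305) in the scene image. **I choose this one** and check it in a crop.

```bash
cat > h.py <<'E'
from workcell import manip
import cv2, numpy as np
from scipy.spatial.transform import Rotation as R
np.set_printoptions(precision=4,suppress=True)
def cam(n):
    p=manip.camera_params(n);return np.array(p["camera_matrix"]),np.array(p["view"])
def proj(n,X):
    K,V=cam(n);q=K@(V[:3,:3]@np.asarray(X,float)+V[:3,3]);return q[:2]/q[2]
def onz(n,uv,z):
    K,V=cam(n);d=V[:3,:3].T@np.linalg.inv(K)@[uv[0],uv[1],1];c=-V[:3,:3].T@V[:3,3]
    return c+d*(z-c[2])/d[2]
def tri(us,ut):
    P=[(K@V[:3]) for K,V in (cam("scene"),cam("top"))]
    X=cv2.triangulatePoints(P[0],P[1],np.float64(us).reshape(2,1),np.float64(ut).reshape(2,1))[:,0];return X[:3]/X[3]
def blob(img,lo,hi,roi):
    x0,y0,x1,y1=roi;h=cv2.cvtColor(img[y0:y1,x0:x1],cv2.COLOR_BGR2HSV)
    m=cv2.inRange(h,np.array(lo),np.array(hi))
    n,l,s,c=cv2.connectedComponentsWithStats(m);i=1+np.argmax(s[1:,4]);
    ys,xs=np.where(l==i);return c[i]+[x0,y0],s[i]+[x0,y0,0,0,0],np.c_[xs+x0,ys+y0]
def red(img,roi):
    return blob(cv2.cvtColor(img,cv2.COLOR_BGR2RGB),(110,120,60),(130,255,255),roi)  # red looks blue
E
python3 - <<'E'
from h import *
a=cv2.imread("pics/scene0.png");b=cv2.imread("pics/top0.png")
ks=red(a,(235,205,275,245));kt=red(b,(232,190,260,215));print("knob",ks[:2],kt[:2],tri(ks[0],kt[0]),onz("top",kt[0],.08),onz("scene",ks[0],.075))
rs=blob(a,(20,90,80),(35,255,255),(270,205,310,240));rt=blob(b,(20,90,80),(35,255,255),(262,200,305,235))
er=[cv2.fitEllipse(cv2.convexHull(r[2].astype(np.int32))) for r in(rs,rt)];print("ring",er,onz("scene",er[0][0],.053),onz("top",er[1][0],.053))
g=cv2.inRange(b,(190,190,190),(255,255,255));n,l,s,c=cv2.connectedComponentsWithStats(g);i=l[225,255] or 1+np.argmax(s[1:,4])
print(s[i]);hp=cv2.convexHull(np.argwhere(l==i)[:,::-1].astype(np.int32));e=cv2.fitEllipse(hp);print(e,onz("top",e[0],.044))
c1=cv2.resize(a[270:370,160:290],None,fx=3,fy=3,interpolation=cv2.INTER_CUBIC)
c2=cv2.resize(b[220:320,120:250],None,fx=3,fy=3,interpolation=cv2.INTER_CUBIC)
c3=cv2.resize(a[175:275,205:335],None,fx=3,fy=3,interpolation=cv2.INTER_CUBIC)
c4=cv2.resize(b[130:250,215:345],(390,300),interpolation=cv2.INTER_CUBIC)
cv2.imwrite("pics/crop1.png",np.vstack([np.hstack([c1,c2]),np.hstack([c3,c4])]))
E
```

```text
knob (array([251.7925, 226.5   ]), array([247, 220,  10,  14, 106])) (array([244.6824, 202.0588]), array([240, 197,  10,  11,  85])) [0.5393 0.0203 0.0761] [0.54   0.0211 0.08  ] [0.539  0.0189 0.075 ]
ring [((289.76458740234375, 221.8782958984375), (18.469966888427734, 21.618806838989258), 93.11043548583984), ((282.3569641113281, 216.5379180908203), (21.034500122070312, 21.486003875732422), 15.349289894104004)] [ 0.4995 -0.0755  0.053 ] [ 0.5029 -0.0753  0.053 ]
[179  61  31  17 310]
((194.73365783691406, 69.97064971923828), (15.249551773071289, 32.54096984863281), 73.28130340576172) [0.9108 0.1576 0.044 ]
```

View pics/crop1.png

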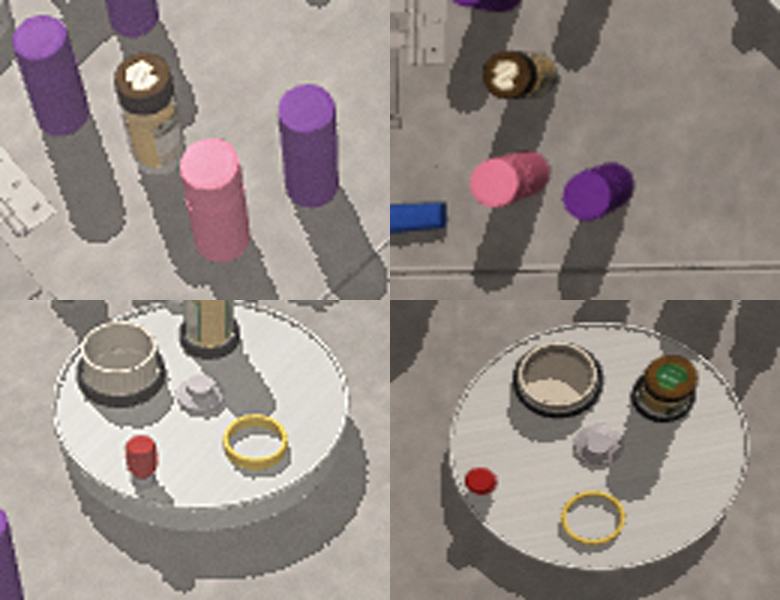

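The crop confirms the jar: dark cap with a white label, centred at about (159,244) in the top image and (208,295) in the scene image. Everything around it is plain pink or purple.

```bash
python3 - <<'E'
from h import *
from scipy.optimize import least_squares
k=np.array([.5393,.0200]);p=np.array([.5012,-.0754]);c0=onz("top",(284.2,188.3),.044);print("edge centre",c0)
f=lambda v:np.r_[v[:2]+.11*np.array([np.cos(v[2]),np.sin(v[2])])-k,v[:2]+.078*np.array([np.cos(v[2]+np.radians(64)),np.sin(v[2]+np.radians(64))])-p]
r=least_squares(f,[*c0[:2],1.7]);print("fit",r.x,np.degrees(r.x[2]),r.fun)
print("jar",onz("top",(159.3,244.4),.105),onz("scene",(207.8,295.2),.105),tri((207.8,295.2),(159.3,244.4)))
for n,u in(("purpleA",(188,201)),("purpleB",(149,214)),("pinkC",(157,281)),("purpD",(186,286)),("timer",(151,166))):print(n,onz("top",u,.1 if n!="timer" else .055))
for d in(0,.69,1.23):
  t=r.x[2]+d;q=t+np.radians(64);print(d,r.x[:2]+.11*np.array([np.cos(t),np.sin(t)]),r.x[:2]+.078*np.array([np.cos(q),np.sin(q)]))
E
```

```text
edge centre [ 0.5788 -0.0817  0.044 ]
fit [ 0.5788 -0.0825  1.9372] 110.99213323997814 [ 0.0001  0.0002 -0.0001 -0.0002]
jar [0.4353 0.2324 0.105 ] [0.4309 0.2323 0.105 ] [0.4342 0.2321 0.1016]
purpleA [0.5431 0.1625 0.1   ]
purpleB [0.512  0.2605 0.1   ]
pinkC [0.3452 0.2385 0.1   ]
purpD [0.3318 0.1666 0.1   ]
timer [0.6434 0.271  0.055 ]
0 [0.5394 0.0202] [ 0.5011 -0.0756]
0.69 [ 0.483  -0.0283] [ 0.5145 -0.1267]
1.23 [ 0.4688 -0.0853] [ 0.5464 -0.1534]
```

```bash
python3 - <<'E'
from h import *
for n,s,t in(("base",(418,222),(383,289)),("head",(447,108),(438,307)),("handle end",(386,90),(401,250)),("handle near",(418,97),(400,286))):
  X=tri(s,t);print(n,X,proj("scene",X)-s,proj("top",X)-t,onz("top",t,0),onz("scene",s,0))
st=manip.state();print(proj("scene",st["tcp_pos"]),proj("top",st["tcp_pos"]))
E
python3 -c "
import cv2,numpy as np
a=cv2.imread('pics/scene0.png');b=cv2.imread('pics/top0.png')
c=cv2.resize(a[60:260,340:540],(400,400));d=cv2.resize(b[220:420,360:560],(400,400));cv2.imwrite('pics/crop2.png',np.hstack([c,d]))"
```

```text
base [ 0.2967 -0.3499  0.0067] [-3.7575  0.1545] [2.8659 3.5134] [ 0.3054 -0.3442  0.    ] [ 0.2928 -0.3639  0.    ]
head [ 0.3067 -0.359   0.3559] [-1.2453  0.1334] [1.0825 1.3653] [ 0.2552 -0.4901  0.    ] [ 0.5495 -0.904   0.    ]
handle end [ 0.4161 -0.2849  0.3844] [ 0.2717 -0.0123] [-0.2558 -0.2946] [ 0.4094 -0.3977  0.    ] [ 0.7762 -0.8462  0.    ]
handle near [ 0.3453 -0.2823  0.3987] [-3.9933  0.1886] [3.5288 4.3794] [ 0.3127 -0.3905  0.    ] [ 0.6639 -0.8911  0.    ]
[525.2725 151.2088] [498.8261 368.651 ]
```

View pics/crop2.png

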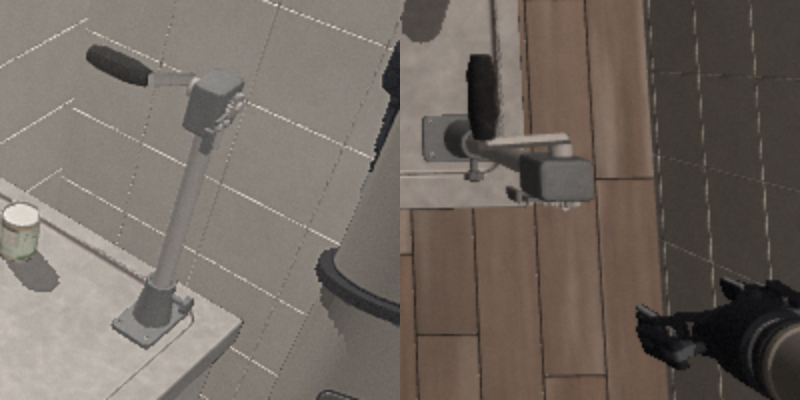

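Crop 2 shows a press-like post with its base at about (0.30,-0.35), its head up to about z 0.40, and a handle at about (0.35–0.42,-0.28). It stands between the arm and the work, so I go high and close in around it.

```bash
python3 -m creep '[[[0,0,0],[0,-33,-41],85],[[0,0,0],[0,-33,-41],85],[[0,0,0],[0,-33,-41],85],[[0,0,0],[0,-33,-41],85],[[0,0,0],[0,-33,-41],85],[[0,0,0],[0,-33,-41],85],[[0,0,0],[0,0,0],85],[[0,0,0],[0,0,0],85]]' 40; python3 -c "
from h import *
s=manip.state();print(s['joints'],s['tcp_pos'],s['ee_rot'])"
```

```text
time: 0.77
tcp_pos: [0.1147, -0.3762, 0.4284]
ee_rot: [3.135, -0.0, 0.296]
contact_force: [0.9, -0.6, -1.0]
opening: 0.0851
grip_force: 0.0
[ 1.2257 -0.0449  0.0055  1.4453  0.0003  1.7349 -0.0436] [ 0.1147 -0.3762  0.4284] [ 3.1353 -0.0003  0.296 ]
```

```bash
python3 -m creep '[[[0,0,0],[0,-20,-25],85],[[0,0,0],[0,-20,-25],85],[[0,0,0],[0,0,0],85],[[0,0,0],[0,0,0],85]]'; python3 -c "
from h import *
s=manip.state();print(s['joints'],s['tcp_pos'],s['ee_rot'])"
```

```text
time: 1.1
tcp_pos: [0.1032, -0.3383, 0.476]
ee_rot: [3.14, -0.0, 0.296]
contact_force: [-0.1, -0.5, 0.7]
opening: 0.0853
grip_force: 0.0
[ 1.2235 -0.1001  0.0027  1.3788  0.0003  1.8618 -0.0486] [ 0.1032 -0.3383  0.476 ] [ 3.1405 -0.      0.2959]
```

```bash
python3 -m creep '[[[0,0,-6],[36.5,-2,0],85],[[0,0,-6],[36.5,-2,0],85],[[0,0,-6],[36.5,-2,0],85],[[0,0,-6],[36.5,-2,0],85],[[0,0,-6],[36.5,-2,0],85],[[0,0,-6],[36.5,-2,0],85],[[0,0,-6],[36.5,-2,0],85],[[0,0,-6],[36.5,-2,0],85],[[0,0,-6],[36.5,-2,0],85],[[0,0,-6],[36.5,-2,0],85]]'; python3 -m creep '[[[0,0,-6],[36.5,-2,0],85],[[0,0,-6],[36.5,-2,0],85],[[0,0,0],[0,0,0],85],[[0,0,0],[0,0,0],85]]'; cat >> h.py <<'E'
def to(x,y,z,yaw):
    s=manip.state();p=s["tcp_pos"];r=R.from_euler("xyz",s["ee_rot"])
    g=R.from_euler("xyz",[np.pi,0,np.radians(yaw)])
    print("t",round(s["time"],2),"pos",p,"yaw",np.degrees(s["ee_rot"]),"F",s["contact_force"],"op",s["opening"],"grip",s["grip_force"])
    print(" shift now-frame mm",r.inv().apply(np.array([x,y,z])-p)*1e3,"turn deg",(r.inv()*g).as_rotvec(degrees=True))
E
python3 -c "
from h import *
to(.539,.0200,.125,111);print(manip.state()['joints'])"
```

```text
time: 1.93
tcp_pos: [0.3418, -0.0811, 0.4732]
ee_rot: [-3.137, -0.002, 1.348]
contact_force: [1.4, -0.2, -0.0]
opening: 0.085
grip_force: 0.0
time: 2.27
tcp_pos: [0.3498, -0.0078, 0.4742]
ee_rot: [-3.138, -0.001, 1.558]
contact_force: [-0.5, -0.7, -0.2]
opening: 0.0851
grip_force: 0.0
t 2.27 pos [ 0.3498 -0.0078  0.4742] yaw [-179.8141   -0.0578   89.27  ] F [-0.4605 -0.7217 -0.2292] op 0.08506112023369297 grip 0.0
 shift now-frame mm [ 29.9009 190.0068 348.6409] turn deg [ -0.1727  -0.0924 -21.7299]
[ 0.6868 -0.107  -0.6048  1.3701 -0.0643  1.8624  0.0536]
```

```bash
python3 -m creep '[[[0,0,0],[3,19,30],85],[[0,0,0],[3,19,30],85],[[0,0,0],[3,19,30],85],[[0,0,0],[3,19,30],85],[[0,0,0],[3,19,30],85],[[0,0,0],[3,19,30],85],[[0,0,0],[3,19,30],85],[[0,0,0],[3,19,30],85],[[0,0,0],[3,19,30],85],[[0,0,0],[3,19,30],85]]'>/dev/null; python3 -m creep '[[[0,0,-5.5],[0,0,0],70],[[0,0,-5.5],[0,0,0],60],[[0,0,-5.4],[0,0,0],60],[[0,0,-5.4],[0,0,0],60],[[0,0,0],[0,0,0],60]]' >/dev/null
python3 -c "
from h import *
to(.539,.0200,.125,111);print(manip.state()['joints'])"
```

```text
t 3.52 pos [0.5392 0.0147 0.1732] yaw [-179.7538   -0.101   110.6693] F [ 0.3946 -0.2154 -0.6744] op 0.06034534714244124 grip 0.0
 shift now-frame mm [ 4.8946  1.915  48.1674] turn deg [-0.2459 -0.1017 -0.3305]
[ 0.5013  0.4338 -0.7652  1.6074  0.3126  1.2323  0.0369]
```

```bash
python3 -m creep '[[[0,0,0],[5,2,35],50],[[0,0,0],[0,0,35],50],[[0,0,0],[0,0,30],50],[[0,0,0],[0,0,15],50],[[0,0,0],[0,0,0],50],[[0,0,0],[0,0,0],50]]' 40 >/dev/null
python3 -c "
from h import *
to(.5393,.0202,.058,111)
a=manip.grab_frame('scene');b=manip.grab_frame('top')
cv2.imwrite('pics/s3.png',np.hstack([cv2.resize(a[140:280,190:320],(390,420),interpolation=2),cv2.resize(b[120:260,200:330],(390,420),interpolation=2)]))"
```

```text
t 4.02 pos [0.539  0.0211 0.0593] yaw [-179.797    -0.0649  110.5859] F [-0.2309  0.2624  0.9167] op 0.050335102822672555 grip 0.0
 shift now-frame mm [-0.9761 -0.0322  1.346 ] turn deg [-0.2027 -0.0656 -0.414 ]
```

View pics/s3.png

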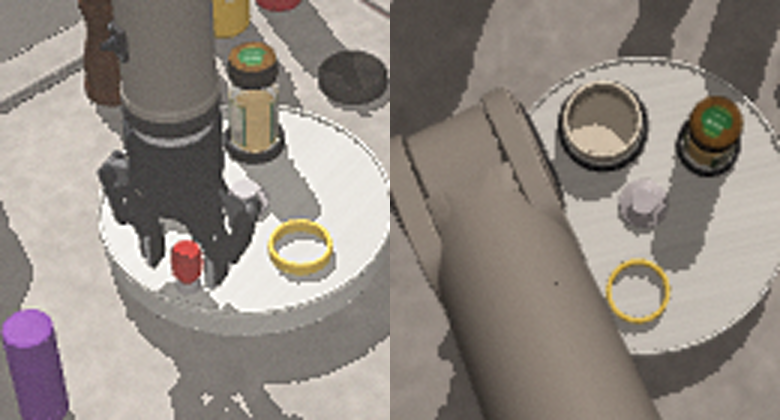

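The fingers straddle the red knob, at crop position (186,262), so I close on it and look at the forces.

```bash
python3 -m creep '[[[0,0,0],[-1,0,0],35],[[0,0,0],[0,0,0],29],[[0,0,0],[0,0,0],24],[[0,0,0],[0,0,0],20],[[0,0,0],[0,0,0],20],[[0,0,0],[0,0,0],20]]' 40; python3 -c "
from h import *
to(.5393,.0202,.058,111)"
```

```text
time: 4.62
tcp_pos: [0.5413, 0.021, 0.0624]
ee_rot: [3.14, 0.001, 1.932]
contact_force: [-1.0, -0.5, 6.4]
opening: 0.025
grip_force: 39.4
t 4.62 pos [0.5413 0.021  0.0624] yaw [179.9226   0.0859 110.7051] F [-1.0027 -0.5119  6.3945] op 0.024957422364541116 grip 39.40430065384135
 shift now-frame mm [-0.0294 -2.107   4.4155] turn deg [ 0.0772  0.0861 -0.2949]
```

```bash
python3 -m creep '[[[0,0,0],[0,0,-5],20],[[0,0,0],[0,0,-5],20],[[0,0,0],[0,0,-5],20],[[0,0,0],[0,0,-3],20],[[0,0,0],[0,0,0],20],[[0,0,0],[0,0,0],20]]' 40; python3 -c "
from h import *
to(.5393,.0202,.075,111)"
```

```text
time: 5.12
tcp_pos: [0.5401, 0.0207, 0.0784]
ee_rot: [-3.14, 0.0, 1.933]
contact_force: [2.0, -1.5, -9.6]
opening: 0.0242
grip_force: 43.3
t 5.12 pos [0.5401 0.0207 0.0784] yaw [-179.9306    0.0173  110.7462] F [ 2.0209 -1.5026 -9.649 ] op 0.02422430644154671 grip 43.2836698932806
 shift now-frame mm [-0.1282 -0.929   3.4209] turn deg [-0.0694  0.0171 -0.2538]
```

```bash
cat >> h.py <<'E'
C=np.array([.5788,-.0825])
def ang():
    s=manip.state();p=s["tcp_pos"][:2]-C;a=np.arctan2(p[1],p[0]);t=np.array([-np.sin(a),np.cos(a)]);r=np.array([np.cos(a),np.sin(a)])
    F=s["contact_force"]
    print("t%.2f th=%.3f rad (%.1f deg) radius %.1f mm z %.1f yaw %.1f F r,t,z %.1f %.1f %.1f op %.1f grip %.0f"%(s["time"],a-1.937,np.degrees(a-1.937),1e3*np.hypot(*p),1e3*s["tcp_pos"][2],np.degrees(s["ee_rot"][2]),F[:2]@r,F[:2]@t,F[2],s["opening"]*1e3,s["grip_force"]))
    return F[:2]@t,s
E
python3 -c "from h import *;ang()"
python3 -m creep '[[[0,0,-2.5],[-0.1,-4.8,0],20],[[0,0,-5],[-0.4,-9.6,0],20],[[0,0,0],[0,0,0],20]]' >/dev/null; python3 -c "from h import *;ang()"
python3 -m creep '[[[0,0,-5],[-0.4,-9.6,0],20],[[0,0,-5],[-0.4,-9.6,0],20],[[0,0,-5],[-0.4,-9.6,0],20],[[0,0,-5],[-0.4,-9.6,0],20],[[0,0,-2.5],[-0.1,-4.8,0],20],[[0,0,0],[0,0,0],20],[[0,0,0],[0,0,0],20]]' >/dev/null; python3 -c "from h import *;ang()"
```

```text
t5.12 th=-0.008 rad (-0.4 deg) radius 110.2 mm z 78.4 yaw 110.7 F r,t,z -2.1 -1.4 -9.6 op 24.2 grip 43
t5.37 th=0.134 rad (7.7 deg) radius 110.1 mm z 78.3 yaw 118.3 F r,t,z -1.6 -1.6 -11.6 op 24.6 grip 43
t5.95 th=0.514 rad (29.4 deg) radius 110.2 mm z 78.6 yaw 140.6 F r,t,z -3.1 -0.0 -13.1 op 24.7 grip 43
```

```bash
python3 -m creep '[[[0,0,-4],[-0.2,-7.7,0],20],[[0,0,0],[0,0,3],20],[[0,0,0],[0,0,3],20],[[0,0,0],[0,0,2],20],[[0,0,0],[0,0,0],20],[[0,0,0],[0,0,0],20]]' >/dev/null; python3 -c "from h import *;ang()"
```

```text
t6.45 th=0.578 rad (33.1 deg) radius 110.1 mm z 71.5 yaw 144.7 F r,t,z -0.1 3.0 -4.6 op 24.3 grip 44
```

```bash
python3 -m creep '[[[0,0,0],[0,0,0],27],[[0,0,0],[0,0,0],28],[[0,0,0],[0,0,0],28],[[0,0,0],[0,0,0],28],[[0,0,0],[0,0,0],28]]' 20 >/dev/null; python3 -c "from h import *;ang()"
```

```text
t6.87 th=0.568 rad (32.5 deg) radius 109.9 mm z 71.7 yaw 144.8 F r,t,z -0.2 0.7 0.5 op 28.1 grip 0
```

```bash
cat > gate.py <<'E'
from h import *
import sys
f,s=ang()
sys.exit(f<-7)
E
python3 -m creep '[[[0,0,-1],[0,-1.9,0],28]]' >/dev/null && python3 gate.py && python3 -m creep '[[[0,0,-1],[0,-1.9,0],28]]' >/dev/null && python3 gate.py && python3 -m creep '[[[0,0,-1],[0,-1.9,0],28]]' >/dev/null && python3 gate.py && python3 -m creep '[[[0,0,-1],[0,-1.9,0],28]]' >/dev/null && python3 gate.py && python3 -m creep '[[[0,0,-1],[0,-1.9,0],28]]' >/dev/null && python3 gate.py && python3 -m creep '[[[0,0,-1],[0,-1.9,0],28]]' >/dev/null && python3 gate.py && python3 -m creep '[[[0,0,-1],[0,-1.9,0],28]]' >/dev/null && python3 gate.py && python3 -m creep '[[[0,0,-1],[0,-1.9,0],28]]' >/dev/null && python3 gate.py
```

```text
t6.95 th=0.583 rad (33.4 deg) radius 110.0 mm z 71.7 yaw 145.9 F r,t,z -0.3 -0.0 0.6 op 28.4 grip 0False
```

```bash
sed -i 's/sys.exit(f<-7)/sys.exit(int(f<-7))/' gate.py
python3 -m creep '[[[0,0,-1],[0,-1.9,0],28]]' >/dev/null && python3 gate.py && python3 -m creep '[[[0,0,-1],[0,-1.9,0],28]]' >/dev/null && python3 gate.py && python3 -m creep '[[[0,0,-1],[0,-1.9,0],28]]' >/dev/null && python3 gate.py && python3 -m creep '[[[0,0,-1],[0,-1.9,0],28]]' >/dev/null && python3 gate.py && python3 -m creep '[[[0,0,-1],[0,-1.9,0],28]]' >/dev/null && python3 gate.py && python3 -m creep '[[[0,0,-1],[0,-1.9,0],28]]' >/dev/null && python3 gate.py && python3 -m creep '[[[0,0,-1],[0,-1.9,0],28]]' >/dev/null && python3 gate.py && python3 -m creep '[[[0,0,-1],[0,-1.9,0],28]]' >/dev/null && python3 gate.py
```

```text
t7.03 th=0.592 rad (33.9 deg) radius 109.8 mm z 71.7 yaw 146.9 F r,t,z -1.8 -5.0 -3.1 op 28.2 grip 2
t7.12 th=0.606 rad (34.7 deg) radius 109.8 mm z 71.7 yaw 147.9 F r,t,z -0.9 -5.0 -2.6 op 28.1 grip 3
t7.20 th=0.624 rad (35.8 deg) radius 109.8 mm z 71.6 yaw 148.9 F r,t,z -0.8 -5.1 -1.5 op 28.0 grip 3
t7.28 th=0.641 rad (36.7 deg) radius 109.8 mm z 71.6 yaw 149.9 F r,t,z -0.8 -5.2 -1.7 op 27.6 grip 3
t7.37 th=0.658 rad (37.7 deg) radius 109.8 mm z 71.6 yaw 150.9 F r,t,z -0.3 -5.4 -1.5 op 28.1 grip 3
t7.45 th=0.676 rad (38.7 deg) radius 109.8 mm z 71.6 yaw 151.9 F r,t,z -0.7 -5.5 -2.4 op 27.9 grip 3
t7.53 th=0.693 rad (39.7 deg) radius 109.8 mm z 71.6 yaw 152.9 F r,t,z 0.2 -4.8 -1.4 op 28.0 grip 3
t7.62 th=0.711 rad (40.7 deg) radius 109.8 mm z 71.6 yaw 153.9 F r,t,z -1.2 -5.2 -3.2 op 28.0 grip 3
```

```bash

python3 -m creep '[[[0,0,-1],[0,-1.9,0],28]]' >/dev/null && python3 gate.py && python3 -m creep '[[[0,0,-1],[0,-1.9,0],28]]' >/dev/null && python3 gate.py && python3 -m creep '[[[0,0,-1],[0,-1.9,0],28]]' >/dev/null && python3 gate.py && python3 -m creep '[[[0,0,-1],[0,-1.9,0],28]]' >/dev/null && python3 gate.py && python3 -m creep '[[[0,0,-1],[0,-1.9,0],28]]' >/dev/null && python3 gate.py && python3 -m creep '[[[0,0,-1],[0,-1.9,0],28]]' >/dev/null && python3 gate.py && python3 -m creep '[[[0,0,-1],[0,-1.9,0],28]]' >/dev/null && python3 gate.py && python3 -m creep '[[[0,0,-1],[0,-1.9,0],28]]' >/dev/null && python3 gate.py && python3 -m creep '[[[0,0,-1],[0,-1.9,0],28]]' >/dev/null && python3 gate.py && python3 -m creep '[[[0,0,-1],[0,-1.9,0],28]]' >/dev/null && python3 gate.py && python3 -m creep '[[[0,0,-1],[0,-1.9,0],28]]' >/dev/null && python3 gate.py && python3 -m creep '[[[0,0,-1],[0,-1.9,0],28]]' >/dev/null && python3 gate.py
```

```text
t7.70 th=0.728 rad (41.7 deg) radius 109.8 mm z 71.6 yaw 154.9 F r,t,z 0.6 -5.4 -1.8 op 28.0 grip 3
t7.78 th=0.745 rad (42.7 deg) radius 109.8 mm z 71.6 yaw 155.9 F r,t,z -0.7 -5.8 -1.7 op 28.1 grip 3
t7.87 th=0.762 rad (43.7 deg) radius 109.8 mm z 71.5 yaw 156.9 F r,t,z -0.9 -4.4 -1.7 op 27.8 grip 3
t7.95 th=0.780 rad (44.7 deg) radius 109.8 mm z 71.5 yaw 157.9 F r,t,z -0.7 -5.7 -1.7 op 28.3 grip 3
t8.03 th=0.797 rad (45.6 deg) radius 109.8 mm z 71.6 yaw 158.9 F r,t,z 0.1 -5.2 -2.3 op 28.0 grip 3
t8.12 th=0.814 rad (46.6 deg) radius 109.7 mm z 71.6 yaw 159.9 F r,t,z 0.3 -5.1 -1.3 op 28.0 grip 3
t8.20 th=0.831 rad (47.6 deg) radius 109.8 mm z 71.5 yaw 160.9 F r,t,z 0.2 -5.8 -0.8 op 28.0 grip 3
t8.28 th=0.847 rad (48.5 deg) radius 109.7 mm z 71.6 yaw 161.9 F r,t,z 0.1 -5.4 -0.9 op 27.9 grip 3
t8.37 th=0.865 rad (49.5 deg) radius 109.7 mm z 71.6 yaw 162.9 F r,t,z -0.4 -5.7 -1.9 op 28.2 grip 3
t8.45 th=0.881 rad (50.5 deg) radius 109.8 mm z 71.5 yaw 163.9 F r,t,z -0.4 -4.7 -0.7 op 28.0 grip 3
t8.53 th=0.898 rad (51.5 deg) radius 109.7 mm z 71.5 yaw 164.9 F r,t,z 0.2 -5.6 -1.0 op 28.1 grip 3
t8.62 th=0.915 rad (52.4 deg) radius 109.7 mm z 71.6 yaw 165.9 F r,t,z -0.3 -5.3 -1.2 op 27.9 grip 3
```

```bash

python3 -m creep '[[[0,0,-1],[0,-1.9,0],28]]' >/dev/null && python3 gate.py && python3 -m creep '[[[0,0,-1],[0,-1.9,0],28]]' >/dev/null && python3 gate.py && python3 -m creep '[[[0,0,-1],[0,-1.9,0],28]]' >/dev/null && python3 gate.py && python3 -m creep '[[[0,0,-1],[0,-1.9,0],28]]' >/dev/null && python3 gate.py && python3 -m creep '[[[0,0,-1],[0,-1.9,0],28]]' >/dev/null && python3 gate.py && python3 -m creep '[[[0,0,-1],[0,-1.9,0],28]]' >/dev/null && python3 gate.py && python3 -m creep '[[[0,0,-1],[0,-1.9,0],28]]' >/dev/null && python3 gate.py && python3 -m creep '[[[0,0,-1],[0,-1.9,0],28]]' >/dev/null && python3 gate.py && python3 -m creep '[[[0,0,-1],[0,-1.9,0],28]]' >/dev/null && python3 gate.py && python3 -m creep '[[[0,0,-1],[0,-1.9,0],28]]' >/dev/null && python3 gate.py && python3 -m creep '[[[0,0,-1],[0,-1.9,0],28]]' >/dev/null && python3 gate.py && python3 -m creep '[[[0,0,-1],[0,-1.9,0],28]]' >/dev/null && python3 gate.py
```

```text
t8.70 th=0.932 rad (53.4 deg) radius 109.7 mm z 71.6 yaw 166.9 F r,t,z -0.8 -5.5 -0.4 op 27.8 grip 3
t8.78 th=0.949 rad (54.4 deg) radius 109.7 mm z 71.5 yaw 167.9 F r,t,z -0.7 -5.4 -0.2 op 28.2 grip 3
t8.87 th=0.966 rad (55.3 deg) radius 109.7 mm z 71.5 yaw 169.0 F r,t,z -0.4 -4.9 -0.1 op 27.9 grip 3
t8.95 th=0.983 rad (56.3 deg) radius 109.7 mm z 71.5 yaw 170.0 F r,t,z -1.0 -6.1 -0.6 op 28.0 grip 3
t9.03 th=1.000 rad (57.3 deg) radius 109.8 mm z 71.5 yaw 171.0 F r,t,z -1.4 -5.3 -1.3 op 27.9 grip 3
t9.12 th=1.018 rad (58.3 deg) radius 109.8 mm z 71.5 yaw 172.0 F r,t,z 0.0 -6.3 -1.1 op 27.8 grip 3
t9.20 th=1.036 rad (59.4 deg) radius 109.8 mm z 71.4 yaw 173.0 F r,t,z -0.4 -3.6 -2.5 op 28.1 grip 3
t9.28 th=1.061 rad (60.8 deg) radius 110.1 mm z 71.1 yaw 173.9 F r,t,z 0.2 -2.2 0.2 op 28.0 grip 1
t9.37 th=1.083 rad (62.1 deg) radius 110.1 mm z 71.2 yaw 174.9 F r,t,z 0.2 -8.0 -0.6 op 27.8 grip 4
```

```bash
python3 -m creep '[[[0,0,0],[0,0,0],28],[[0,0,0],[0,0,0],28]]' >/dev/null; python3 gate.py
python3 -m creep '[[[0,0,0],[0,-0.8,0],28],[[0,0,0],[0,0,0],28]]' >/dev/null; python3 gate.py
python3 - <<'E'
from h import *
a=manip.grab_frame('scene')
k=red(a,(225,200,300,275))
print(k[:2])
for th in(1.06,1.07,1.08,1.09):
  t=1.937+th;print(th,[proj("scene",[*(C+.11*np.array([np.cos(t),np.sin(t)])),z]) for z in(.062,.075,.084,.089,.098)])
cv2.imwrite('pics/s4.png',cv2.resize(a[180:280,210:340],(780,600),interpolation=2))
E
```

```text
t9.53 th=1.082 rad (62.0 deg) radius 110.1 mm z 71.2 yaw 174.8 F r,t,z 1.4 -5.8 0.2 op 28.3 grip 3
t9.70 th=1.083 rad (62.0 deg) radius 110.1 mm z 71.2 yaw 174.9 F r,t,z -0.3 -6.8 -0.7 op 28.1 grip 3
(array([297.1053, 223.6842]), array([294, 217,   6,  14,  57]))
1.06 [array([295.3443, 227.3776]), array([295.4179, 223.8947]), array([295.4695, 221.4495]), array([295.4985, 220.0789]), array([295.551 , 217.5894])]
1.07 [array([295.6932, 227.1916]), array([295.7696, 223.7084]), array([295.8233, 221.2631]), array([295.8533, 219.8923]), array([295.9079, 217.4027])]
1.08 [array([296.0393, 227.0031]), array([296.1185, 223.5197]), array([296.1741, 221.0742]), array([296.2053, 219.7033]), array([296.2619, 217.2136])]
1.09 [array([296.3825, 226.8122]), array([296.4645, 223.3285]), array([296.5221, 220.8828]), array([296.5544, 219.5119]), array([296.613, 217.022])]
```

View pics/s4.png

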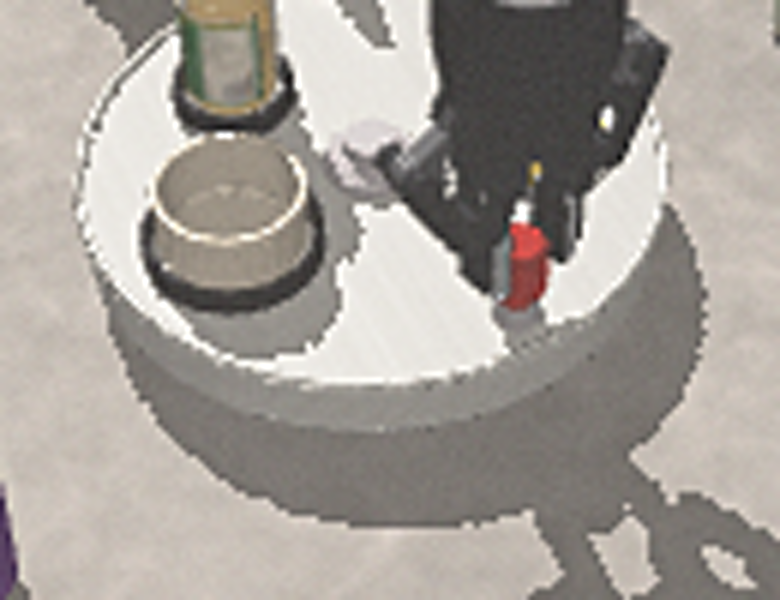

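The knob centre is at row 223.7, which matches z = 75 mm, so the pin is home. The table is also blocked against a push. I relax the side load, open and retreat upwards.

```bash
python3 -m creep '[[[0,0,0],[0,2,0],30],[[0,0,0],[0,1,0],34],[[0,0,0],[0,0,0],45],[[0,0,0],[0,0,0],50],[[0,0,0],[0,0,-15],60],[[0,0,0],[0,0,-35],60],[[0,0,0],[0,0,-40],60],[[0,0,0],[0,0,-40],60],[[0,0,0],[0,0,-20],60],[[0,0,0],[0,0,0],60]]' >/dev/null; python3 gate.py
python3 - <<'E'
from h import *
a=manip.grab_frame('scene');cv2.imwrite('pics/s5raw.png',a)
k=red(a,(225,200,320,275));print(k[:2]);print(onz("scene",k[0],.075),np.hypot(*(onz("scene",k[0],.075)[:2]-C)))
E
python3 -c "
from h import *
s=manip.state();print(s['joints']);to(.434,.2322,.24,117)"
```

```text
t10.58 th=1.076 rad (61.6 deg) radius 106.6 mm z 226.0 yaw 174.7 F r,t,z -0.6 -0.1 0.0 op 60.0 grip 0
(array([295.8431, 223.4412]), array([291, 217,  10,  14, 102]))
[ 0.4703 -0.0685  0.075 ] 0.10937365753115899
[ 1.0215  0.3548 -1.1621  1.6918  0.339   1.3135  1.2734]
t 10.63 pos [ 0.4714 -0.0692  0.2234] yaw [-179.8897    0.2936  174.6774] F [-0.246  -0.5749 -0.6545] op 0.059963779003384024 grip 0.0
 shift now-frame mm [ 65.0841 296.5847 -17.5039] turn deg [ 0.0469  0.3239 57.677 ]
```

The pin is home and the table stands at about 1.07 rad. Next I go to the jar, keeping this yaw so the jaw line runs roughly along world y, clear of the neighbours. I watch joint 3 on the way.

```bash
python3 -m creep '[[[0,0,0],[8,37,0],60],[[0,0,0],[8,37,0],60],[[0,0,0],[8,37,0],60],[[0,0,0],[0,0,0],60]]' >/dev/null; python3 -c "
from h import *
s=manip.state();print(s['joints']);to(.434,.2322,.16,174.7)"
```

```text
[ 0.8172  0.3117 -1.1866  1.7395  0.2955  1.2942  1.058 ]
t 10.97 pos [0.4528 0.0532 0.2206] yaw [179.7855  -0.1246 175.5398] F [0.4198 1.7927 1.0911] op 0.060031078660850196 grip 0.0
 shift now-frame mm [ 32.5299 176.75    61.3062] turn deg [ 0.2136 -0.1262  0.8395]
```

```bash
python3 -m creep '[[[0,0,2],[8,35,0],75],[[0,0,2],[8,35,0],75],[[0,0,2],[7,35,0],75],[[0,0,0],[6,36,0],75],[[0,0,0],[6,35,0],75],[[0,0,0],[0,0,0],75]]' >/dev/null; python3 -c "
from h import *
s=manip.state();print(s['joints']);to(.434,.2322,.13,170)
a=manip.grab_frame('scene');b=manip.grab_frame('top')
cv2.imwrite('pics/s6.png',np.hstack([cv2.resize(a[200:360,130:290],(400,400),interpolation=2),cv2.resize(b[170:330,90:250],(400,400),interpolation=2)]))"
```

```text
[ 0.3192  0.4136 -1.1126  1.6311  0.3734  1.3332  0.5406]
t 11.47 pos [0.4446 0.2322 0.2203] yaw [179.683   -0.2117 169.5943] F [-1.3807  1.3939  1.3969] op 0.07542814560319623 grip 0.0
 shift now-frame mm [10.1041 -2.4213 90.313 ] turn deg [ 0.3178 -0.2105 -0.4063]
```

View pics/s6.png

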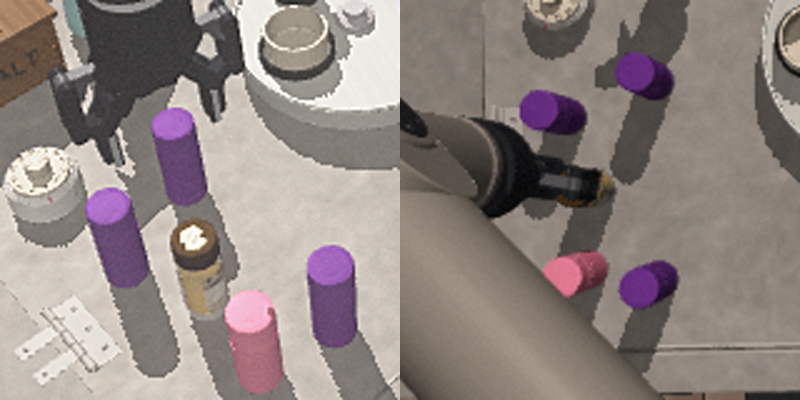

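The jar stands undisturbed at crop position (195,240), with the open gripper above it. I descend in two stages.

```bash
python3 -m creep '[[[0,0,0],[5,-1,20],75],[[0,0,0],[5,-1,30],75],[[0,0,0],[0,0,30],75],[[0,0,0],[0,0,30],75],[[0,0,0],[0,0,0],75],[[0,0,0],[0,0,0],75]]' >/dev/null; python3 -c "
from h import *
to(.434,.2322,.06,170)"
```

```text
t 12.07 pos [0.4376 0.2201 0.1094] yaw [-179.7714   -0.2048  168.6012] F [-0.5516 -0.0795  0.9188] op 0.07530999594681458 grip 0.0
 shift now-frame mm [ 5.7141 11.3682 49.369 ] turn deg [-0.2261 -0.2075 -1.3984]
```

```bash
python3 -m creep '[[[0,0,0],[-3,11,0],75],[[0,0,0],[0,0,0],75],[[0,0,0],[0,0,0],75]]' >/dev/null; python3 -c "
from h import *
print(manip.state()['joints']);to(.434,.2322,.06,170)"
```

```text
[ 0.2425  0.5163 -1.0264  1.7882  0.4904  1.1154  0.4246]
t 12.32 pos [0.4447 0.2339 0.1129] yaw [179.8844   0.141  168.7167] F [ 0.6135 -0.1902 -0.5012] op 0.07493639547725867 grip 0.0
 shift now-frame mm [10.3213 -3.8378 52.8382] turn deg [ 0.114   0.1423 -1.2832]
```

```bash
python3 -m creep '[[[0,0,0],[10,-2,4],75],[[0,0,0],[0,0,0],75],[[0,0,0],[0,0,0],75]]' >/dev/null; python3 -c "
from h import *
to(.434,.2322,.06,170)"
```

```text
t 12.57 pos [0.4333 0.233  0.1078] yaw [-179.9797    0.0709  168.7666] F [ 0.4361  0.6307 -0.2453] op 0.07515424229179023 grip 0.0
 shift now-frame mm [-0.7426 -0.5995 47.7627] turn deg [-0.0211  0.0707 -1.2334]
```

```bash
python3 -m creep '[[[0,0,0],[0,0,12],75],[[0,0,0],[0,0,12],75],[[0,0,0],[0,0,12],75],[[0,0,0],[0,0,10],75],[[0,0,0],[0,0,0],75],[[0,0,0],[0,0,0],75]]' >/dev/null; python3 -c "
from h import *
to(.434,.2322,.06,170)"
```

```text
t 13.07 pos [0.4324 0.233  0.0598] yaw [-179.929    -0.128   168.7796] F [ 0.3848 -0.6195 -0.2835] op 0.07484169264194047 grip 0.0
 shift now-frame mm [-1.7625 -0.5145 -0.1592] turn deg [-0.0696 -0.1288 -1.2203]
```

```bash
python3 -m creep '[[[0,0,0],[-1.5,0,0],60],[[0,0,0],[0,0,0],50],[[0,0,0],[0,0,0],45],[[0,0,0],[0,0,0],42],[[0,0,0],[0,0,0],38],[[0,0,0],[0,0,0],34],[[0,0,0],[0,0,0],34],[[0,0,0],[0,0,0],34]]' 30 >/dev/null; python3 -c "
from h import *
to(.434,.2322,.06,170)"
```

```text
t 13.73 pos [0.435  0.2332 0.0616] yaw [179.9891   0.052  168.7499] F [-0.5059 -0.5099  5.346 ] op 0.04034509792639301 grip 30.207860749214888
 shift now-frame mm [ 0.7974 -1.1762  1.5858] turn deg [ 0.0103  0.0521 -1.2501]
```

```bash
python3 -m creep '[[[0,0,0],[0,0,-10],34],[[0,0,0],[0,0,-20],34],[[0,0,0],[0,0,-30],34],[[0,0,0],[0,0,-30],34],[[0,0,0],[0,0,-25],34],[[0,0,0],[0,0,-10],34],[[0,0,0],[0,0,0],34],[[0,0,0],[0,0,0],34]]' >/dev/null; python3 -c "
from h import *
print(manip.state()['joints']);to(.5357,-.1475,.185,169)"
```

```text
[ 0.3042  0.4235 -1.0969  1.7093  0.3952  1.2549  0.4909]
t 14.4 pos [0.4343 0.2326 0.1853] yaw [-179.9466   -0.0212  168.7397] F [-0.0771  0.0121 -2.3509] op 0.03990963450277122 grip 30.605925265699625
 shift now-frame mm [-173.6251 -352.9786    0.6135] turn deg [-0.0534 -0.0213 -0.2603]
```

```bash
python3 -m creep '[[[0,0,0],[-6,-12,0],34],[[0,0,0],[-12,-25,0],34],[[0,0,0],[-12,-25,0],34],[[0,0,0],[-12,-25,0],34],[[0,0,0],[-12,-25,0],34],[[0,0,0],[-12,-25,0],34],[[0,0,0],[-12,-25,0],34],[[0,0,0],[-6,-12,0],34],[[0,0,0],[0,0,0],34],[[0,0,0],[0,0,0],34]]' >/dev/null; python3 -c "
from h import *
print(manip.state()['joints']);to(.5357,-.1475,.185,169)"
```

```text
[ 0.7186  0.4066 -1.1011  1.7304  0.379   1.2457  0.897 ]
t 15.23 pos [0.4818 0.0452 0.184 ] yaw [-179.9928   -0.249   168.6275] F [ 0.8265 -0.4082 -1.11  ] op 0.040182650516677125 grip 30.7184330932796
 shift now-frame mm [ -90.8498 -178.2403   -1.3997] turn deg [-0.0064 -0.249  -0.3725]
```

```bash
python3 -m creep '[[[0,0,0],[-6,-12,0],34],[[0,0,0],[-12,-25,0],34],[[0,0,0],[-12,-25,0],34],[[0,0,0],[-13,-25,0],34],[[0,0,0],[-13,-25,0],34],[[0,0,0],[-13,-25,0],34],[[0,0,0],[-13,-25,0],34],[[0,0,0],[-8,-14,0],34],[[0,0,0],[0,0,0],34],[[0,0,0],[0,0,0],34]]' >/dev/null; python3 - <<'E'
from h import *
print(manip.state()['joints']);to(.5357,-.1475,.185,169)
a=manip.grab_frame('scene');b=manip.grab_frame('top')
k=red(a,(225,200,320,275));print("knob",k[:2])
for nm,im,roi in(("scene",a,(290,160,340,240)),("top",b,(275,190,340,240))):
  try:
    r=blob(im,(20,90,80),(35,255,255),roi);e=cv2.fitEllipse(cv2.convexHull(r[2].astype(np.int32)));print(nm,r[1],e,onz(nm,e[0],.053))
  except Exception as ex: print(nm,ex)
  print(proj(nm,[.5357,-.1475,.053]))
cv2.imwrite('pics/s7.png',np.hstack([cv2.resize(a[100:260,220:380],(400,400),interpolation=2),cv2.resize(b[120:280,210:370],(400,400),interpolation=2)]))
E
```

```text
[ 0.9193  0.5461 -1.0216  1.5426  0.472   1.3223  1.2195]
t 16.07 pos [ 0.5368 -0.1426  0.1852] yaw [179.8744  -0.1109 168.7856] F [ 0.2975  1.3173 -1.7554] op 0.04009082478657046 grip 30.718176383525133
 shift now-frame mm [ 0.1161 -4.9842  0.1833] turn deg [ 0.1258 -0.1107 -0.2145]
knob (array([295.8241, 223.6019]), array([291, 217,  10,  14, 108]))
scene [290 194  21  17 164] ((299.9589538574219, 202.18173217773438), (17.164291381835938, 20.5234432220459), 93.50434875488281) [ 0.5331 -0.1461  0.053 ]
[299.6484 201.4595]
top [299 200  10  15  39] ((302.766845703125, 206.9147491455078), (6.666199207305908, 16.349340438842773), 145.68862915039062) [ 0.5273 -0.1294  0.053 ]
[309.5601 203.6238]
```

View pics/s7.png

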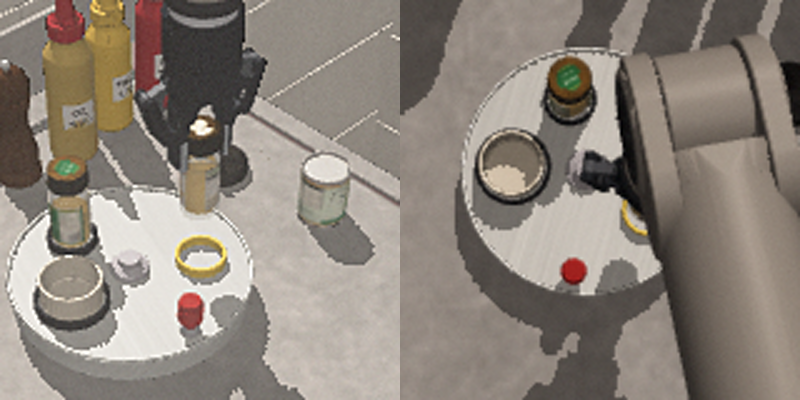

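The scene picture shows the jar upright in the hand, with its bottom at about (300,184). The ring is free at (300,202) and the knob is still home. The tin is still clear at about (350,175). Next I check the jar's offset in the hand.

```bash
python3 - <<'E'
from h import *
a=manip.grab_frame('scene')
sub=a[135:190,280:320];h=cv2.cvtColor(sub,cv2.COLOR_BGR2HSV)
# glass/label body: warm hue
m=cv2.inRange(h,np.array([8,40,70]),np.array([28,200,255]));
for y in range(20,55,3):
  xs=np.where(m[y])[0]; print(y+135,(xs.min()+280,xs.max()+280) if len(xs) else None)
for z in(.1236,.15,.17,.2286):print(z,proj("scene",[.5368,-.1426,z]),[proj("scene",[.5368+d,-.1426+e,z])-proj("scene",[.5368,-.1426,z]) for d,e in((.01,0),(0,.01))])
cv2.imwrite('pics/s8.png',cv2.resize(a[130:215,270:330],(420,595),interpolation=2))
E
```

```text
155 (np.int64(296), np.int64(302))
158 None
161 None
164 (np.int64(297), np.int64(305))
167 (np.int64(295), np.int64(305))
170 (np.int64(294), np.int64(303))
173 (np.int64(291), np.int64(301))
176 (np.int64(291), np.int64(301))
179 (np.int64(293), np.int64(306))
182 (np.int64(294), np.int64(304))
185 (np.int64(296), np.int64(302))
188 None
0.1236 [298.5817 182.6595] [array([-2.7018, -1.858 ]), array([-2.7559,  1.795 ])]
0.15 [298.7828 174.9361] [array([-2.7473, -1.8543]), array([-2.801 ,  1.7941])]
0.17 [298.9397 168.9123] [array([-2.7828, -1.8507]), array([-2.8361,  1.7928])]
0.2286 [299.4231 150.3465] [array([-2.8923, -1.8352]), array([-2.9444,  1.7847])]
```

View pics/s8.png

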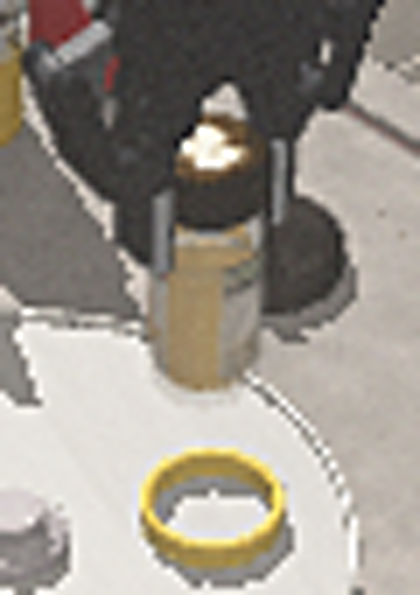

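The jar hangs upright and centred in the hand, within the same ~0.5 px bias the ring shows. I align it above the ring.

```bash
python3 -m creep '[[[0,0,0],[0.6,-4.6,10],34],[[0,0,0],[0,0,15],34],[[0,0,0],[0,0,15],34],[[0,0,0],[0,0,15],34],[[0,0,0],[0,0,5],34],[[0,0,0],[0,0,0],34],[[0,0,0],[0,0,0],34]]' >/dev/null; python3 -c "
from h import *
to(.5353,-.1470,.1056,168.8)"
```

```text
t 16.8 pos [ 0.5355 -0.1481  0.1261] yaw [179.9922  -0.0075 168.8   ] F [ 0.1445  0.3325 -0.4279] op 0.03980259107592521 grip 30.716127399355173
 shift now-frame mm [ 0.3985  1.022  20.51  ] turn deg [ 0.0078 -0.0075  0.    ]
```

```bash
python3 -m creep '[[[0,0,0],[0.4,1,3],34],[[0,0,0],[0,0,4],34],[[0,0,0],[0,0,4],34],[[0,0,0],[0,0,0],34]]' >/dev/null; python3 -c "
from h import *
to(.5353,-.1470,.1056,168.8)"; python3 -m creep '[[[0,0,0],[0,0,3],34],[[0,0,0],[0,0,3],34],[[0,0,0],[0,0,0],34],[[0,0,0],[0,0,0],34]]' >/dev/null; python3 -c "
from h import *
to(.5353,-.1470,.1056,168.8)"
```

```text
t 17.13 pos [ 0.5349 -0.1475  0.1144] yaw [-179.9857   -0.0634  168.756 ] F [-0.1889 -0.0019 -0.9791] op 0.04007351209430681 grip 30.71719380095601
 shift now-frame mm [-0.3411  0.5941  8.8082] turn deg [-0.0143 -0.0634 -0.044 ]
t 17.47 pos [ 0.5352 -0.1475  0.1088] yaw [179.9995  -0.0299 168.7538] F [ 0.3667  0.0254 -0.579 ] op 0.04042401970632953 grip 30.71722023189068
 shift now-frame mm [-0.0321  0.5163  3.1837] turn deg [ 0.0005 -0.0299 -0.0462]
```

```bash
python3 -m creep '[[[0,0,0],[0,0.4,2],34],[[0,0,0],[0,0,1],34],[[0,0,0],[0,0,0],34]]' >/dev/null; python3 -c "
from h import *
to(.5353,-.1470,.1056,168.8)"; python3 -m creep '[[[0,0,0],[0,0,1],34],[[0,0,0],[0,0,0],34],[[0,0,0],[0,0,0],34]]' >/dev/null; python3 -c "
from h import *
to(.5353,-.1470,.1056,168.8)"
```

```text
t 17.72 pos [ 0.5353 -0.147   0.1058] yaw [-179.9959   -0.0214  168.7604] F [ 0.0507  0.3789 -2.5056] op 0.04012056522579562 grip 30.717359874397516
 shift now-frame mm [-0.0064  0.0425  0.2295] turn deg [-0.0041 -0.0214 -0.0396]
t 17.97 pos [ 0.5356 -0.1471  0.1056] yaw [-179.9819    0.0218  168.7504] F [-1.3909  0.2682  3.2348] op 0.04019190266558364 grip 30.92698685824871
 shift now-frame mm [0.301  0.0256 0.0354] turn deg [-0.0181  0.0217 -0.0496]
```

Seated: upward force of 3 N at the expected height. I release slowly and rise clear.

```bash
python3 -m creep '[[[0,0,0],[0,0,0],41],[[0,0,0],[0,0,0],42.5],[[0,0,0],[0,0,0],44],[[0,0,0],[0,0,0],48],[[0,0,0],[0,0,0],56],[[0,0,0],[0,0,0],66],[[0,0,0],[0,0,0],72],[[0,0,0],[0,0,0],72]]' 20 >/dev/null; python3 -m creep '[[[0,0,0],[0,0,-10],72],[[0,0,0],[0,0,-25],72],[[0,0,0],[0,0,-30],72],[[0,0,0],[0,0,-30],72],[[0,0,0],[0,0,-25],72],[[0,0,0],[0,0,-10],72],[[0,0,0],[0,0,0],72],[[0,0,0],[0,0,0],72]]' >/dev/null; python3 - <<'E'
from h import *
to(.5353,-.1470,.2356,168.8)
a=manip.grab_frame('scene');b=manip.grab_frame('top')
print("knob",red(a,(225,200,320,275))[:2])
cv2.imwrite('pics/s9.png',np.hstack([cv2.resize(a[120:260,220:360],(390,390),interpolation=2),cv2.resize(b[110:270,200:360],(390,390),interpolation=2)]))
E
```

```text
t 19.3 pos [ 0.5353 -0.1471  0.235 ] yaw [-179.9748    0.0111  168.7566] F [ 0.0899 -0.276  -0.1615] op 0.07194294588937052 grip 0.0
 shift now-frame mm [ 0.0534  0.0591 -0.596 ] turn deg [-0.0252  0.0111 -0.0434]
knob (array([295.8286, 223.6   ]), array([291, 217,  10,  14, 105]))
```

View pics/s9.png

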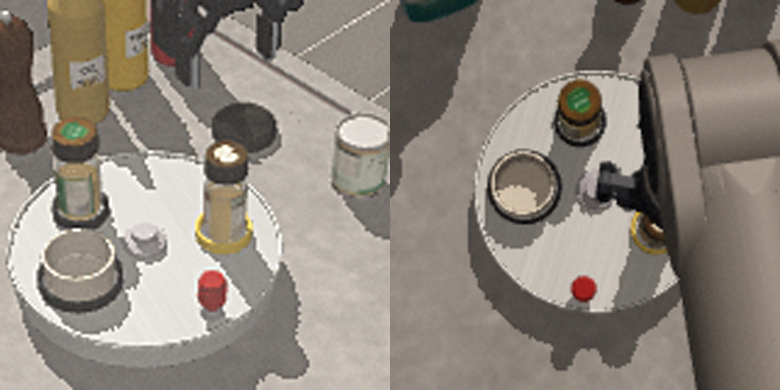

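The jar stands upright inside the yellow ring at crop position (224,200). The knob is home at (212,290), the bystanders are unmoved and the gripper is clear, so I hand in.

```bash
python3 -c "
from workcell import manip
print(manip.finish_job())"
```

```text
the job is handed in; nothing more can be done
None
```

I handed the job in at about 19 s: the pin is home in the next hole at about 1.07 rad, the jar stands upright and released in the yellow pocket, and the tin, timer and burner cap were never touched; the interface reported no verdict.

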